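Brace the blue jar in the tray and open its tight cap

ROBOT

A 7-joint arm with a two-finger parallel gripper is mounted at the origin on the work surface. World frame = base frame: x ahead of the robot, y to its left, z up, the work surface at z = 0. Lengths are in mm, angles in degrees, forces in N, time in s.
With the tool pointing down it reaches from about 425 to 825 mm from the base axis. Payload 3.6 kg.
Tool frame: the origin (TCP) lies midway between the tips of the shut fingers; the grasp point (between the pads) lies arm.grip_point_offset behind it (arm.grip_point_offset is the distance from the TCP to the grasp point, in mm); z points along the fingers, y is the direction in which the jaws open and shut (so a half turn about z gives the same grasp; the last joint's range is limited). The gripper opens to 85 mm and grips with 20 to 120 N. Pads are 22 mm wide; open, the fingers measure 114 mm over their backs; the gripper's body (76 mm by 85 mm) begins 54 mm behind the grasp point. The pads swing forward as they close: fully open they stand 13 mm farther back than shut.
Start: joints at [62.538, 35.231, -0.722, 81.555, 0.464, 63.22, -2.315], TCP at [284.372, -584.462, 231.297] pointing down, gripper open.
Joint ranges: [-178.69, 178.69], [-17.37, 117.87], [-77.05, 75.6], [15.02, 138.74], [-78.02, 258.01], [0.78, 113.62], [-162.83, 162.83]. Speed limits (degrees/s): [159.86, 159.86, 180, 180, 180, 180, 180].

INTERFACE

Orientations are given as a 3x3 rotation matrix whose columns are the frame's x, y, z axes.
In Python, from rig import arm, get_state, viewer, sign_off, search_frame, outline_of, pinpoint gives the robot as it stands. The module is installed in compiled form; this text tells all that it offers. Calls block until the motion is done:
- arm.move_pose(position, orientation): joint-space move of the TCP to a pose.
- arm.movel(position, rotation=None, rate=150, contact_N=None): straight line of the TCP; rotation=None keeps the orientation; rate is the mean speed in mm/s. With contact_N (N) it stops when the force on the tool has changed by that much, and returns True; else False.
- arm.movej(angles): joint-space move.
- arm.ungrasp() and arm.close(): open the fingers fully, or close them until they stop; the grip force is fixed at half the most.
- arm.wait(seconds).
- arm.solve_ik(position, orientation): joint angles nearest the present ones, or None.
- get_state(): the state.
- viewer.grab_frame(name): name is "scene" or "top" or "wrist"; returns a dict with "pixels" (480x640x3 uint8, blue, green, red), "vfov" (degrees; the focal length in pixels is half the picture's height over the tangent of half this angle, whatever the lens; pixels are square), "cx", "cy" (the principal point, pixels), "xyz" and "attitude" of the camera in the world. Camera axes: x right, y down, z forward; pixel columns grow to the right and rows downward; lengths in mm; the calibration is good to about 2 mm. The wrist camera is an equidistant fisheye: a pixel r from the principal point sees the ray r / f radians off the axis. A picture is of the moment at which its call begins. There is no depth.
A pose or a line that the arm cannot do raises arm.PlanningError and nothing moves.
- sign_off(): hands the job in, once; it reports no verdict.
Trained networks look in a picture, given as the dict that the camera call returned (one of the last four; its "shot" number tells which), for a name from the list of things; names that differ only in an ending like _2 or _b are one class to them, and where a whole thing is asked for, a point or a joint stands for the part that bears it (a point fixed in the world has none). Each returns a list of dicts, best first, with "confidence" (0 to 1); they miss things now and then, are a little off and sometimes report something else, mostly with a low value. They report only what shows in the picture. A call takes as long as a camera call. They do not tell look-alikes from the thing itself.
- search_frame(picture, name): "extent" ([left, top, width, height] in pixels, round what is visible of it).
- outline_of(picture, name): "mask" (480x640 bool, what is visible of it) and "extent" ([left, top, width, height] in pixels, round what is visible of it).
- pinpoint(picture, name): "centre" ([row, column] in pixels: a listed point, or the origin of a listed thing).
The state is a dict: "clock": time; "q": joint angles; "joint_velocities": joint speeds; "joint_torque": joint torques, N m; "ee_pos": TCP position; "tcp_rot": TCP orientation; "ft_force": force on the tool from outside, world axes, zero at the start; "ft_torque": the same for the moment, N m; "gripper_width": finger opening in mm.
Only numpy, scipy, OpenCV 4.12 (cv2) and the standard library are available. Lean on these libraries where they do the work, as an engineer would, in place of code of your own. Each camera call takes 0.05 s, during which the arm holds its last target.

TASK

Set the blue glass jar, still closed, gently and upright into the free cell of the yellow tray (the cell with the cork pad), whose walls keep the jar from turning. There unscrew the tight white cap anticlockwise, stop turning once it comes free, and lift it off. Finish while still holding the cap level, just a few centimetres straight above the jar's mouth, with the jar still standing in its cell; leave the tin, the two tea bowls and the ladle alone.

Things in the scene. Friction and masses are not known exactly. Their poses are not given: they have to be found in the camera images.
- jar: Squat square blue glass jar, loose, about 0.4 kg. Body 66 mm square, sides along its x and y axes, 56 mm tall (lowest 6 mm stepped in to 60 mm square; top 4 mm to 56 mm); then a round neck of radius 19 mm (23 mm over its lugs) up to 87 mm. Origin: centre of the underside; z up. Closed, it is 90 mm tall. It may be lifted and carried by its closed cap.
- cap: Round white cap, 56 mm wide, 24 mm tall, 40 g, hollow below, red stripe on top along its x axis. Origin: centre of its lower rim; z up. Closed: on the jar's axis, 66 mm above the jar's underside. Locked by lugs until turned about 1.0 rad anticlockwise from above; does not rise while turning; then lifts straight off, clear of the neck after 21 mm. Takes 0.5 Nm: an unbraced jar turns along.
- cap_turn (a joint): How far the cap has been turned on the jar, in rad: 0 closed, grows anticlockwise seen from above; the cap lifts off between about 1.0 and 1.75; about 0.1 rad of free play before it starts to move. Keeps its last value when the cap is off.
- tray: Yellow plastic tray, 82 x 159 mm, 36 mm tall, fixed to the shelf top, with two cells side by side along its y axis. Each cell is 72 x 72 mm inside, its centre 38.5 mm from the tray's centre along +y or -y; walls 5 mm, floor 5 mm thick. Origin: centre of the underside; z up.
- pad: Cork pad, 60 mm square, 2 mm thick, fixed on the floor at the centre of the free cell, sides parallel to the tray. Origin: centre of its underside, 5 mm above the shelf top; z up.
- tin: Low square green tin with a steel lid, 64 mm square, 44 mm tall, in the tray's other cell (its top is 49 mm above the shelf top). Bystander. Origin: centre of its underside.
- bowl0: Upturned white porcelain tea bowl, 96 mm across at the bottom, 55 mm tall. Bystander. Origin: centre of its underside.
- bowl1: Second upturned tea bowl, same as the first. Bystander. Origin: centre of its underside.
- ladle: Aluminium milk ladle lying down: a cup 60 mm in diameter and 60 mm long, on its side, from 30 mm behind (-y) to 30 mm ahead of its origin, and a flat handle reaching 225 mm along +y. Bystander. Origin: on the shelf top under the cup's middle.
Things that resemble listed ones, but are neither listed nor needed, are in the scene too. There is more than one size of the cap; the job needs the smaller.

How it is judged:
By the outcome, as a careful person would: the job done as asked, in the order asked, and still so for the second after the job is handed in, while the arm keeps its last pose, push and grip.
It also fails if it takes over 48 s, if anything falls off the work surface, if the arm or the gripper's body presses on something with over 40 N, if the wrist force passes 120 N, or if a joint passes its speed limit or range.

## Working session

There is one attempt and no reset: what is moved stays moved. The work goes in short steps, each a Python script; the robot and the scene stay as the last script left them, time stands still between calls to the robot, and variables do not carry over. Pictures are saved under pics/ and viewed, and the job is handed in when it is done.

```bash
mkdir -p pics
python3 - <<'E'
from rig import arm, get_state, viewer
import cv2
s=get_state();print(s['clock'],s['gripper_width'],arm.grip_point_offset,s['tcp_rot'],s['ft_force'])
for n in ['scene','top','wrist']:
    p=viewer.grab_frame(n);cv2.imwrite(f'pics/a_{n}.png',p['pixels']);print(n,p['vfov'],p['cx'],p['cy'],p['xyz'],p['attitude'],p['shot'])
E
```

```text
0.0 85.4007773326215 18.700000000000003 [[ 8.99206975e-01  4.37521969e-01 -1.15857528e-03]
 [ 4.37523502e-01 -8.99203946e-01  2.33404342e-03]
 [-2.06001916e-05 -2.60569204e-03 -9.99996605e-01]] [-0.00398627  0.27273759 -1.23552801]
scene 56.996292868886286 322.91496825791546 238.33446921273642 [1112.3648859  -288.89624804  544.38365487] [[ 0.48838457  0.56074235 -0.66861688]
 [ 0.8726012  -0.30776     0.37927684]
 [ 0.00690306 -0.76866885 -0.63960968]] 1
top 54.11501543779952 314.6428292142637 242.87268347736114 [475.96189922 -21.67967136 842.22737885] [[-1.46076601e-02 -9.79464854e-01  2.01085099e-01]
 [-9.99892849e-01  1.45007203e-02 -2.00486762e-03]
 [-9.52181401e-04 -2.01092839e-01 -9.79571725e-01]] 2
wrist 65.70646984690485 325.0707995522821 246.9236104155443 [ 349.83926854 -553.87505583  372.27241119] [[ 0.43787563 -0.86153661 -0.2569428 ]
 [-0.899034   -0.42014218 -0.12336293]
 [-0.00167082  0.28501794 -0.95852073]] 3
```

View pics/a_scene.png

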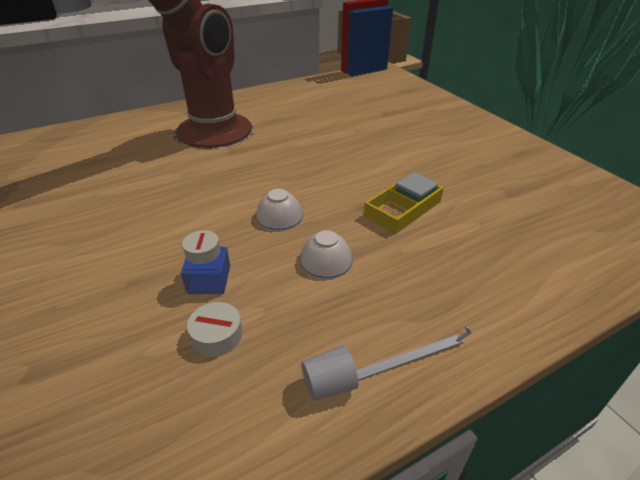

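View pics/a_top.png

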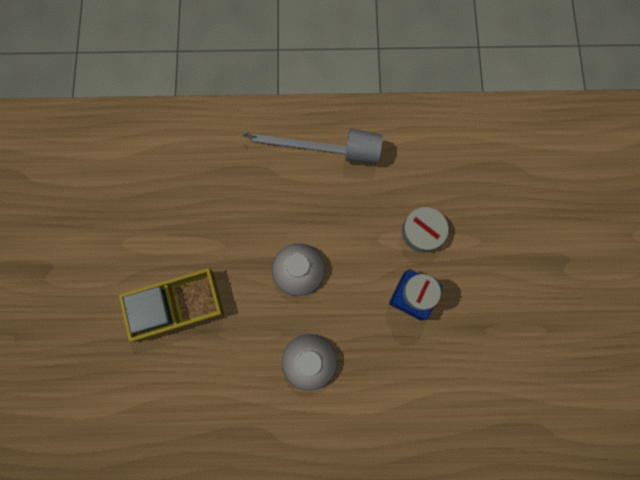

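View pics/a_wrist.png

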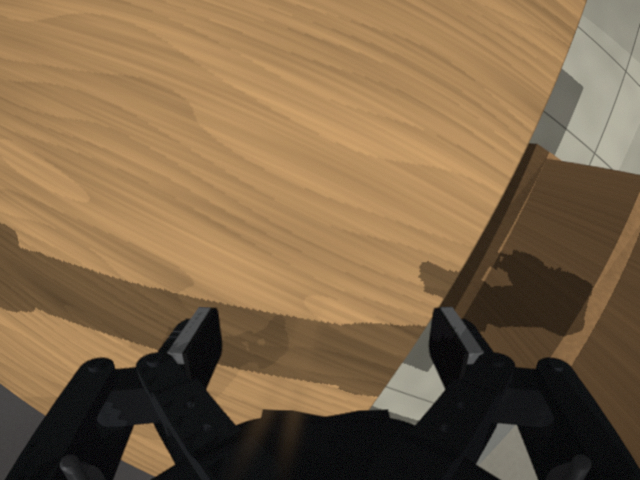

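The blue jar with its cap is at about (415,295) in the top view, and the larger loose cap is at (426,229). The tray is at (170,305), with its free cork cell on the right at (197,297).

```bash
cat > h.py <<'E'
import numpy as np, cv2
from rig import arm, get_state, viewer, sign_off, search_frame, outline_of, pinpoint
def foc(p): return 240/np.tan(np.radians(p['vfov']/2))
def ray(p,u,v):
    f=foc(p); d=np.array([(u-p['cx'])/f,(v-p['cy'])/f,1.])
    if p.get('fish'):
        x,y=u-p['cx'],v-p['cy']; r=np.hypot(x,y)+1e-9; t=r/f
        d=np.array([np.sin(t)*x/r,np.sin(t)*y/r,np.cos(t)])
    return np.array(p['attitude'])@d
def onz(p,u,v,z):
    d=ray(p,u,v); c=np.array(p['xyz']); return (c+d*(z-c[2])/d[2])
def grab(n):
    p=viewer.grab_frame(n); p['fish']=(n=='wrist'); return p
def proj(p,X):
    c=np.array(p['attitude']).T@(np.array(X,float)-p['xyz']); f=foc(p)
    if p.get('fish'):
        r=np.hypot(c[0],c[1])+1e-9; t=np.arctan2(r,c[2]); return p['cx']+f*t*c[0]/r, p['cy']+f*t*c[1]/r
    return p['cx']+f*c[0]/c[2], p['cy']+f*c[1]/c[2]
E
python3 - <<'E'
from h import *
for n in ['top','scene']:
    p=grab(n); im=p['pixels'].copy()
    for k,z in [('jar',0),('cap',66),('cap_turn',66),('tray',0),('pad',5),('tin',5),('bowl0',0),('ladle',0)]:
        for r in pinpoint(p,k)[:3]:
            v,u=r['centre']; print(n,k,round(r['confidence'],2),round(u),round(v),onz(p,u,v,z)[:2].round(1))
    hsv=cv2.cvtColor(p['pixels'],cv2.COLOR_BGR2HSV)
    for k,z in [('jar',56),('cap',90),('pad',7),('tray',36),('tin',49)]:
        for i,r in enumerate(outline_of(p,k)[:3]):
            m=r['mask'].astype(np.uint8); c=max(cv2.findContours(m,0,2)[0],key=cv2.contourArea)
            w=np.array([onz(p,*q[0],z)[:2] for q in c],np.float32)
            rr=cv2.minAreaRect(w); print(' ',n,k,round(r['confidence'],2),r['extent'],np.round(rr[0],1),np.round(rr[1],1),round(rr[2],1))
            cv2.drawContours(im,[c],-1,(0,255,0) if i==0 else (0,0,255),1)
    cv2.imwrite(f'pics/b_{n}.png',cv2.resize(im[180:420,60:480] if n=='top' else im[150:390,150:470],None,fx=1.9 if n=='top' else 2.4,fy=1.9 if n=='top' else 2.4))
E
```

```text
top jar 0.41 298 269 [600.3   7.8]
top cap 0.75 417 293 [ 548.2 -190.6]
top cap 0.72 421 231 [ 653.7 -203.3]Traceback (most recent call last):
  File "<stdin>", line 5, in <module>
ValueError: it knows: bowl, cap, jar, ladle, pad, tin, tray
```

```bash
cat > m.py <<'E'
from h import *
for n in ['top','scene']:
    p=grab(n); im=p['pixels'].copy()
    for k,z in [('jar',0),('cap',66),('tray',0),('pad',5),('tin',5)]:
        for r in pinpoint(p,k)[:3]:
            v,u=r['centre']; print(n,k,round(r['confidence'],2),round(u),round(v),onz(p,u,v,z)[:2].round(1))
    for k,z in [('jar',56),('cap',90),('pad',7),('tray',36),('tin',49)]:
        for i,r in enumerate(outline_of(p,k)[:3]):
            m=r['mask'].astype(np.uint8); c=max(cv2.findContours(m,0,2)[0],key=cv2.contourArea)
            w=np.array([onz(p,*q[0],z)[:2] for q in c],np.float32)
            rr=cv2.minAreaRect(w); print(' ',n,k,round(r['confidence'],2),r['extent'],np.round(rr[0],1),np.round(rr[1],1),round(rr[2],1))
            cv2.drawContours(im,[c],-1,(0,255,0) if i==0 else (0,0,255),1)
    a=im[180:420,60:480] if n=='top' else im[150:390,150:470]
    cv2.imwrite(f'pics/b_{n}.png',cv2.resize(a,None,fx=1.9,fy=1.9))
E
python3 m.py
```

```text
top jar 0.95 413 297 [ 547. -197.]
top cap 0.76 418 292 [ 549.5 -192. ]
top cap 0.58 422 233 [ 649.9 -205.3]
top tray 0.62 172 304 [540.5 232.1]
top tray 0.2 152 310 [531.1 267.2]
top pad 0.66 195 302 [543. 190.]
  top jar 0.94 [392.6, 270.3, 39.8, 50.7] [ 547.6 -189.7] [68.1 68.4] 61.0
  top jar 0.7 [174.3, 279.9, 41.1, 39.9] [546.3 177.5] [57.6 57.1] 16.1
  top cap 0.83 [401.6, 272.9, 37.5, 38.2] [ 548.7 -192.3] [57.7 56.5] 87.0
  top cap 0.81 [401.7, 205.8, 45.3, 48.9] [ 650.3 -203.6] [71.5 76.1] 42.4
  top cap 0.54 [117.8, 269.7, 106.8, 71.6] [534.  207.1] [ 80.7 153.8] 16.2
  top pad 0.66 [174.7, 277.6, 41.4, 39.3] [550.5 190.2] [61.9 62.4] 16.4
  top tray 0.87 [118.4, 266.0, 105.6, 73.6] [538.8 223.5] [ 88.1 167.3] 15.8
  top tin 0.93 [124.2, 286.5, 48.0, 46.3] [529.5 258.3] [69.9 74.5] 15.0
scene jar 0.81 212 281 [ 551.8 -189.2]
scene cap 0.97 217 335 [ 719.6 -228.2]
scene cap 0.71 201 251 [ 545.6 -194.9]
scene tray 0.96 403 209 [541.2 228.4]
scene pad 0.59 389 213 [542.2 189. ]
scene tin 0.7 413 201 [532.1 259.9]
scene tin 0.52 212 283 [ 560.4 -191.6]
  scene jar 0.6 [181.5, 247.6, 47.0, 47.5] [ 578.2 -201.6] [ 73.1 110.6] 64.6
  scene cap 0.82 [182.7, 228.4, 36.8, 36.4] [ 561.7 -197.7] [54.8 81.4] 77.0
  scene cap 0.67 [185.6, 302.0, 56.5, 52.6] [ 726.5 -229.5] [66.8 89.1] 84.3
  scene cap 0.24 [381.4, 203.3, 22.4, 11.7] [626.5 124.8] [36.2 26.7] 17.2
  scene pad 0.74 [379.1, 203.5, 23.9, 12.5] [538.  200.5] [45.2 33. ] 14.9
  scene tray 0.77 [360.0, 188.1, 82.7, 46.6] [554.6 211.6] [109.3 203.9] 16.5
  scene tray 0.62 [381.0, 204.3, 26.1, 11.3] [569.3 174.2] [42.  29.8] 17.2
```

View pics/b_top.png

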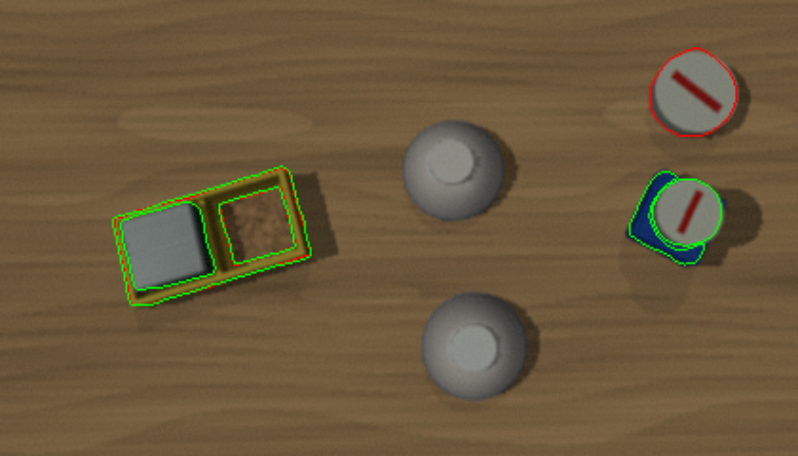

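View pics/b_scene.png

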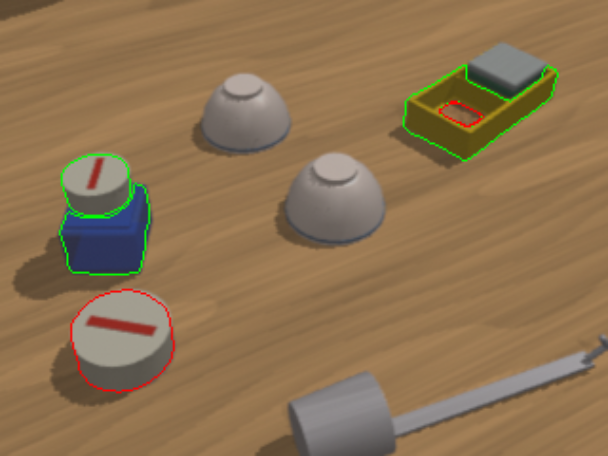

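```bash
cat > fit.py <<'E'
from h import *
from scipy.optimize import minimize
def box(cx,cy,a,sx,sy,z0,z1):
    c,s=np.cos(a),np.sin(a)
    return [(cx+c*x-s*y,cy+s*x+c*y,z) for x in(-sx/2,sx/2) for y in(-sy/2,sy/2) for z in(z0,z1)]
def circ(cx,cy,r,z): return [(cx+r*np.cos(t),cy+r*np.sin(t),z) for t in np.linspace(0,6.28,40)]
S=4
def sil(p,pts):
    m=np.zeros((480*S,640*S),np.uint8) 
    q=np.array([proj(p,X) for X in pts]); q=np.round((q+0.5)*S).astype(np.int32)
    cv2.fillConvexPoly(m,cv2.convexHull(q),1); return m
P={n:grab(n) for n in('top','scene')}
B={}
def up(m): return cv2.resize(m.astype(np.uint8),None,fx=S,fy=S,interpolation=1 if 0 else 0)
for n,p in P.items():
    h=cv2.cvtColor(p['pixels'],cv2.COLOR_BGR2HSV); b,g,r=[p['pixels'][...,i].astype(int) for i in range(3)]
    blue=(b>r+25)&(b>g+20)
    yel=(h[...,0]>20)&(h[...,0]<34)&(h[...,1]>150)
    lab=np.zeros((480,640),np.uint8); lab[blue]=120; lab[yel]=255
    cv2.imwrite(f'pics/lab_{n}.png',lab)
    tb=search_frame(p,'tray')[0]['extent']; x,y,w,hh=[int(v) for v in tb]
    ym=np.zeros_like(yel); ym[y-5:y+hh+5,x-5:x+w+5]=yel[y-5:y+hh+5,x-5:x+w+5]
    cs=np.argwhere(ym)[:,::-1]; hm=np.zeros((480*S,640*S),np.uint8)
    corners=np.vstack([(cs+o)*S for o in[(0,0),(1,0),(0,1),(1,1)]]).astype(np.int32)
    cv2.fillConvexPoly(hm,cv2.convexHull(corners),1)
    jo=[r for r in outline_of(p,'jar')][0]['mask']
    co=[r for r in outline_of(p,'cap') if abs(r['extent'][0]+r['extent'][2]/2-(420 if n=='top' else 201))<14 and abs(r['extent'][1]+r['extent'][3]/2-(292 if n=='top' else 247))<20]
    print(n,len(co))
    B[n]=(hm,up(jo|co[0]['mask']))
def iou(a,b): return 1-(a&b).sum()/(a|b).sum()
def ft(v,ns):
    return sum(iou(sil(P[n],box(v[0],v[1],np.radians(v[2]),82,159,0,36)),B[n][0]) for n in ns)
def fj(v,ns):
    t=0
    for n in ns:
        a=np.radians(v[2])
        m=sil(P[n],box(v[0],v[1],a,66,66,6,52)+box(v[0],v[1],a,60,60,0,6))|sil(P[n],box(v[0],v[1],a,56,56,52,56)+box(v[0],v[1],a,66,66,50,52))|sil(P[n],circ(v[0],v[1],28,66)+circ(v[0],v[1],28,90))
        t+=iou(m,B[n][1])
    return t
def run(f,v0,ns):
    sx=np.array([v0]+[np.array(v0)+d for d in([8,0,0],[0,8,0],[0,0,8])],float)
    return minimize(f,v0,args=(ns,),method='Nelder-Mead',options=dict(initial_simplex=sx,xatol=.1,fatol=1e-4,maxiter=120))
for ns in(['top'],['scene'],['top','scene']):
    for nm,f,v in(('tray',ft,[538,223,16]),('jar',fj,[548,-192,61])):
        r=run(f,v,ns); print(ns,nm,r.x.round(1),round(r.fun,3))
E
python3 fit.py
```

```text
top 1
scene 1
['top'] tray [539.4 227.3  16.6] 0.049
['top'] jar [ 549.5 -194.1   62.4] 0.119
['scene'] tray [539.9 226.6  15.8] 0.091
['scene'] jar [ 547.2 -195.3   63.3] 0.037
['top', 'scene'] tray [539.4 227.1  16.2] 0.141
['top', 'scene'] jar [ 548.5 -195.2   63.2] 0.171
```

```bash
cat >> h.py <<'E'
def R(phi):
    c,s=np.cos(np.radians(phi)),np.sin(np.radians(phi)); return np.array([[-s,c,0],[c,s,0],[0,0,-1.]])
E
python3 - <<'E'
from h import *
for nm,(x,y) in(('jar',(548.5,-194.5)),('cell',(550,190))):
  for z in (60,220):
    for phi in range(-200,200,30):
        q=arm.solve_ik([x,y,z],R(phi)); print(nm,z,phi,None if q is None else np.round(q).astype(int))
E
```

```text
jar 60 -200 [  -2   45   31  103  -34   41 -151]
jar 60 -170 [   3   44   24  103  -27   39 -128]
jar 60 -140 [   7   42   16  103  -18   37 -106]
jar 60 -110 [ 12  42   8 103 -10  36 -84]
jar 60 -80 [ 16  41   2 103  -2  36 -60]
jar 60 -50 [ 20  41  -4 103   5  36 -37]
jar 60 -20 [ 24  42 -10 103  11  37 -13]
jar 60 10 [ 27  42 -16 102  18  38  11]
jar 60 40 [ 31  43 -22 102  24  39  35]
jar 60 70 [ 36  45 -30 102  32  42  58]
jar 60 100 [ 39  46 -36 102  38  44  83]
jar 60 130 [ 53  59 -66 102  61  64  95]
jar 60 160 [  -2   45   31  103  -34   41 -151]
jar 60 190 [   3   44   24  103  -27   39 -128]
jar 220 -200 [ -18   44   65   95  -42   69 -143]
jar 220 -170 [   2   31   25   95  -15   57 -138]
jar 220 -140 [   7   30   17   95  -10   56 -113]
jar 220 -110 [ 12  30   8  94  -5  56 -88]
jar 220 -80 [ 17  30   0  94   0  56 -63]
jar 220 -50 [ 22  30  -7  94   4  56 -37]
jar 220 -20 [ 26  30 -14  94   8  57 -11]
jar 220 10 [ 31  31 -21  94  13  58  15]
jar 220 40 [ 35  32 -29  94  18  59  41]
jar 220 70 [ 40  34 -37  93  22  60  67]
jar 220 100 [ 44  36 -44  93  27  62  92]
jar 22
[... 667 characters left out ...]
 160 [ 14  59 -66 102  61  64  86]
cell 60 190 [ 14  59 -66 102  61  64 116]
cell 220 -200 [ 15  44 -66  93  42  71 100]
cell 220 -170 [ 15  44 -66  93  42  71 130]
cell 220 -140 [ -22   30    1   94   -1   56 -161]
cell 220 -110 [ -17   30   -7   94    4   56 -135]
cell 220 -80 [ -11   30  -16   94    9   57 -110]
cell 220 -50 [ -7  31 -23  94  14  58 -84]
cell 220 -20 [ -4  32 -27  94  16  58 -57]
cell 220 10 [ -1  33 -32  94  20  59 -30]
cell 220 40 [  2  34 -38  93  24  61  -3]
cell 220 70 [  5  36 -44  93  27  62  23]
cell 220 100 [  8  37 -50  93  31  64  50]
cell 220 130 [ 15  44 -66  93  42  71  70]
cell 220 160 [ 15  44 -66  93  42  71 100]
cell 220 190 [ 15  44 -66  93  42  71 130]
```

Run:
```python
from h import *
arm.move_pose([548.5,-194.5,170],R(-70))
s=get_state();print(s['clock'],s['ee_pos'],s['ft_force'])
p=grab('wrist'); im=p['pixels'].copy()
for X in [(548.5,-194.5,90)]+[(548.5+28*np.cos(t),-194.5+28*np.sin(t),90) for t in np.arange(0,6.28,.15)]:
    u,v=proj(p,X); cv2.circle(im,(int(round(u)),int(round(v))),1,(0,255,0),-1)
for X in [(548.5+r*np.cos(np.radians(63+a)),-194.5+r*np.sin(np.radians(63+a)),52) for a in(45,135,225,315) for r in(46.7,)]:
    u,v=proj(p,X); cv2.circle(im,(int(round(u)),int(round(v))),3,(0,0,255),-1)
for r in pinpoint(p,'cap')[:2]: print(r, onz(p,r['centre'][1],r['centre'][0],66))
for r in outline_of(p,'cap')[:2]:
    c=max(cv2.findContours(r['mask'].astype(np.uint8),0,2)[0],key=cv2.contourArea); cv2.drawContours(im,[c],-1,(255,0,255),1); print(r['confidence'],r['extent'])
cv2.imwrite('pics/c1.png',im)
```

```text
3.5333 [ 548.08742087 -196.49686403  170.15931927] [-0.29202924 -0.88777803 -0.43704213]
{'centre': [243.4, 321.3], 'confidence': 0.85} [ 549.44934287 -195.18708985   66.        ]
0.81 [276.1, 201.2, 90.9, 95.4]
0.57 [355.4, 52.3, 100.8, 100.6]
```

View pics/c1.png

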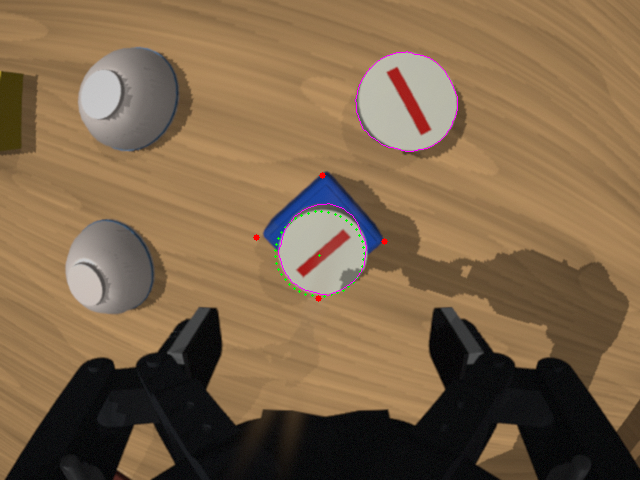

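Run:
```python
from h import *
s=get_state();print(s['clock'],s['ee_pos'],s['joint_velocities'].round(2) if hasattr(s['joint_velocities'],'round') else s['joint_velocities'],s['tcp_rot'])
p=grab('wrist')
r=outline_of(p,'cap')[0]; c=max(cv2.findContours(r['mask'].astype(np.uint8),0,1)[0],key=cv2.contourArea)
b,g,rr=[p['pixels'][...,i].astype(int) for i in range(3)]
w=np.array([onz(p,q[0][0],q[0][1],90)[:2] for q in c],np.float32)
print(cv2.fitEllipse(w), cv2.minEnclosingCircle(w))
print(get_state()['ee_pos'],np.linalg.norm(w.mean(0)))
```

```text
3.6833 [ 548.15365006 -196.06621181  170.11566271] [-0.16  0.05 -0.38  0.09 -0.03  0.02 -0.01] [[ 9.40537032e-01  3.39691140e-01  1.43288073e-04]
 [ 3.39691148e-01 -9.40536738e-01 -7.53478145e-04]
 [-1.21182153e-04  7.57347789e-04 -9.99999706e-01]]
((551.9087524414062, -195.41891479492188), (53.98112869262695, 58.50639343261719), 107.25189208984375) ((551.8403930664062, -195.203369140625), 29.73775291442871)
[ 548.28870955 -195.44443774  170.04320851] 585.8314
```

Run:
```python
from h import *
arm.movel([550.3,-195.1,80],R(-70),rate=120)
print(arm.movel([550.3,-195.1,58],R(-70),rate=60,contact_N=10))
arm.wait(0.3)
s=get_state();print(s['clock'],s['ee_pos'],s['ft_force'])
arm.close()
s=get_state();print(s['clock'],s['ee_pos'],s['gripper_width'],s['ft_force'],s['ft_torque'])
p=grab('wrist');cv2.imwrite('pics/c2.png',p['pixels'])
```

```text
False
5.5 [ 550.48507334 -195.20338837   58.26913399] [ 0.39463844  0.29012952 -0.87718469]
5.9 [ 550.58063951 -195.12875783   58.55358291] 54.31554717500807 [-0.76182631 -0.68674467  4.29865873] [ 0.10553595  0.11857712 -0.00901021]
```

View pics/c2.png

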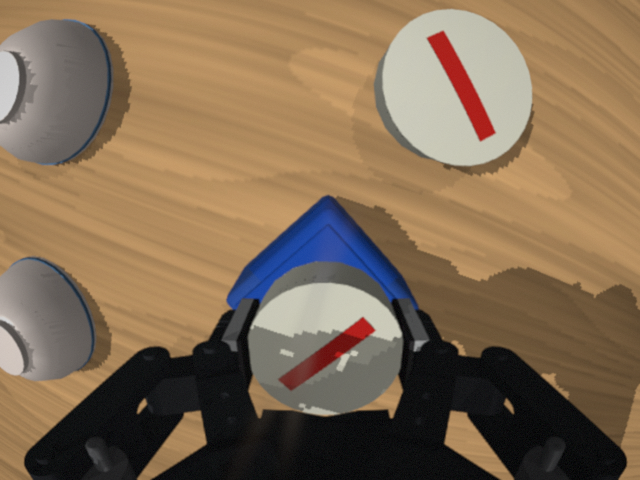

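The cap sits squarely between the pads, and the jar's far corner is at (328,195), with its two upper edges running to (228,300) and (415,300). I'll get the jar yaw from those edges, then lift.

```bash
cat > yaw.py <<'E'
from h import *
def jaryaw(p,z,lo,hi,dbg=None):
    b,g,r=[p['pixels'][...,i].astype(int) for i in range(3)]
    m=((b>r+30)&(b>g+25)).astype(np.uint8); m[:150]=0; m[:, :150]=0; m[:,480:]=0
    n,l,st,_=cv2.connectedComponentsWithStats(m); k=1+np.argmax(st[1:,4]); m=l==k
    top={u:np.argmax(m[:,u]) for u in range(640) if m[:,u].any()}
    us=np.array(sorted(top)); vs=np.array([top[u] for u in us]); 
    a=us[np.argmin(vs)]; out=[]
    for sel in ((us>us[0]+12)&(us<a-10),(us>a+10)&(us<us[-1]-12)):
        w=np.array([onz(p,u,v,z)[:2] for u,v in zip(us[sel],vs[sel])],np.float32)
        d=cv2.fitLine(w,cv2.DIST_HUBER,0,.01,.01).ravel(); out.append((np.degrees(np.arctan2(d[1],d[0]))%90, w.mean(0)))
    return a,vs.min(),out,us[0],us[-1]
E
python3 - <<'E'
from yaw import *
p=grab('wrist'); print(jaryaw(p,52,0,0))
arm.movel([550.3,-195.1,75],R(-70),rate=40)
arm.wait(.2)
s=get_state();print(s['clock'],s['ee_pos'],s['gripper_width'],s['ft_force'],s['ft_torque'])
arm.movel([550.3,-195.1,185],R(-70),rate=150)
p=grab('wrist');cv2.imwrite('pics/c3.png',p['pixels']);print(jaryaw(p,179,0,0))
s=get_state();print(s['clock'],s['ee_pos'],s['gripper_width'],s['ft_force'],s['ft_torque'])
p=grab('scene');cv2.imwrite('pics/c4.png',p['pixels'])
E
```

```text
(np.int64(327), np.int64(196), [(np.float32(61.73472), array([ 574.52216, -167.04367], dtype=float32)), (np.float32(61.77468), array([ 585.87616, -204.67929], dtype=float32))], np.int64(227), np.int64(417))
6.775 [ 550.0682969  -195.04651361   74.7055446 ] 54.40132680573465 [ 0.74181064 -0.7897997  -4.89449844] [ 0.03284464  0.00777844 -0.01668199]
(np.int64(328), np.int64(197), [(np.float32(61.902782), array([ 573.66876, -167.42525], dtype=float32)), (np.float32(62.718155), array([ 585.05585, -204.37921], dtype=float32))], np.int64(229), np.int64(418))
7.7083 [ 549.22879444 -194.76378742  183.62906996] 54.34478324940897 [-0.33822709 -0.56496445 -4.10962016] [-0.00448481  0.00307162 -0.02960275]
```

View pics/c3.png

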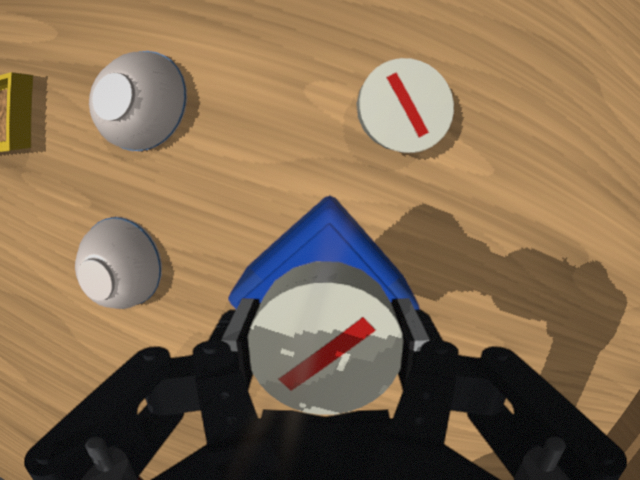

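View pics/c4.png

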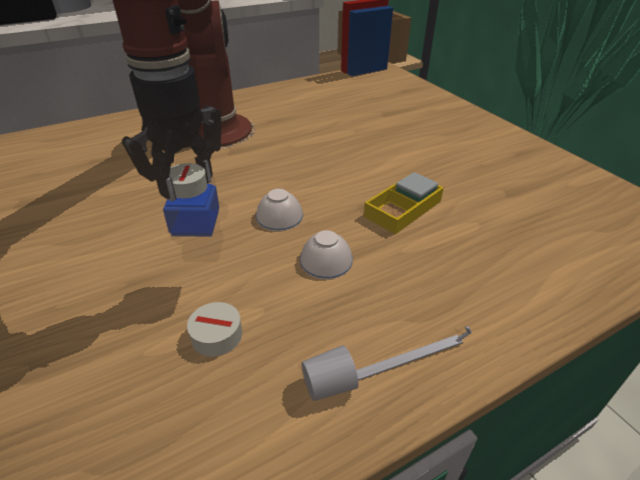

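Run:
```python
from h import *
arm.movel([550.1,190.1,185],R(-25.8),rate=170)
arm.movel([550.1,190.1,120],R(-25.8),rate=120)
arm.wait(.4)
s=get_state();print(s['clock'],s['ee_pos'],s['gripper_width'],s['ft_force'],s['ft_torque'],s['tcp_rot'][:,1])
z0=s['ee_pos'][2]-58.5
for n in('top','scene','wrist'):
    p=grab(n); im=p['pixels'].copy()
    def poly(cx,cy,a,sx,sy,z,col):
        c,s_=np.cos(np.radians(a)),np.sin(np.radians(a))
        q=np.array([proj(p,(cx+c*x-s_*y,cy+s_*x+c*y,z)) for x,y in((-sx,-sy),(sx,-sy),(sx,sy),(-sx,sy))])
        cv2.polylines(im,[np.round(q*16).astype(np.int32)],True,col,1,cv2.LINE_AA,4)
    poly(539.4,227.1,16.2,41,79.5,36,(255,0,255)); poly(550.1,190.1,16.2,36,36,36,(0,255,0))
    x,y=s['ee_pos'][:2]
    poly(x,y,16.2,33,33,z0+6,(0,0,255)); poly(x,y,16.2,33,33,z0+52,(0,255,255))
    if n!='wrist':
        u,v=map(int,proj(p,(550,190,60))); im=cv2.resize(im[v-80:v+80,u-110:u+110],None,fx=3.5,fy=3.5,interpolation=cv2.INTER_CUBIC)
    cv2.imwrite(f'pics/d_{n}.png',im)
```

```text
11.2667 [550.27550489 190.15932662 120.406142  ] 54.320724018246935 [-0.09927223  0.2800151  -4.34836874] [ 0.02315313 -0.02839903  0.03699483] [ 9.00302189e-01 -4.35265066e-01  5.39825586e-04]
```

View pics/d_top.png

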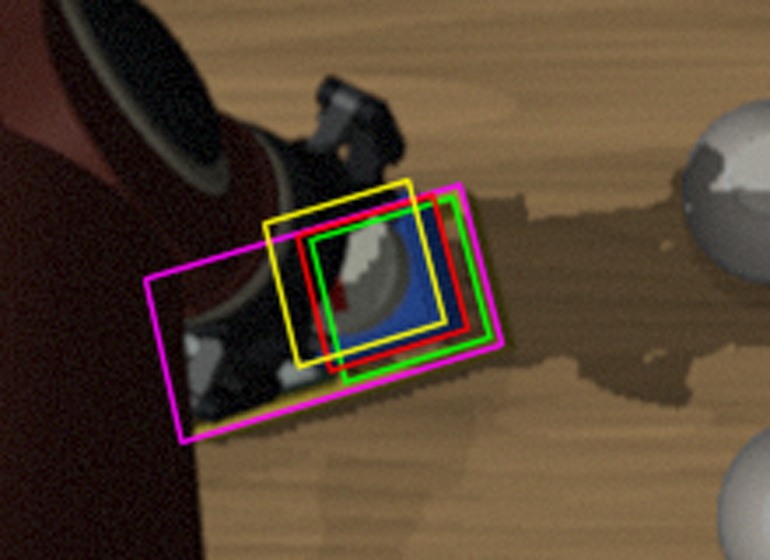

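View pics/d_scene.png

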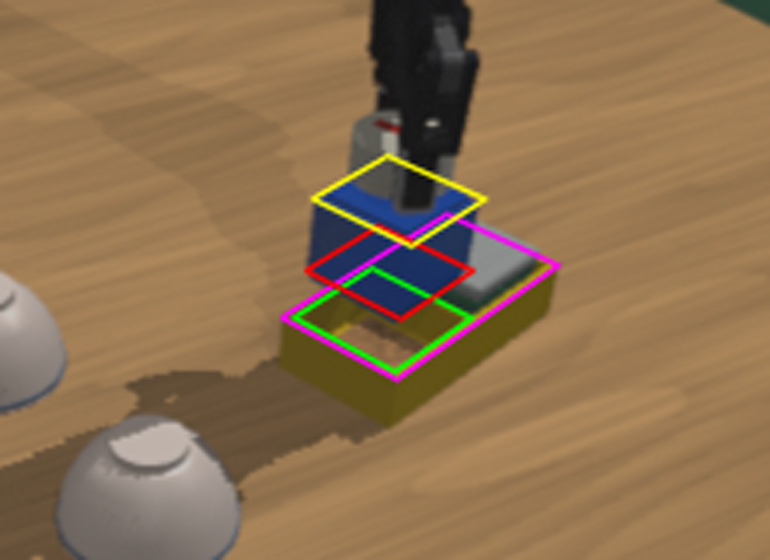

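View pics/d_wrist.png

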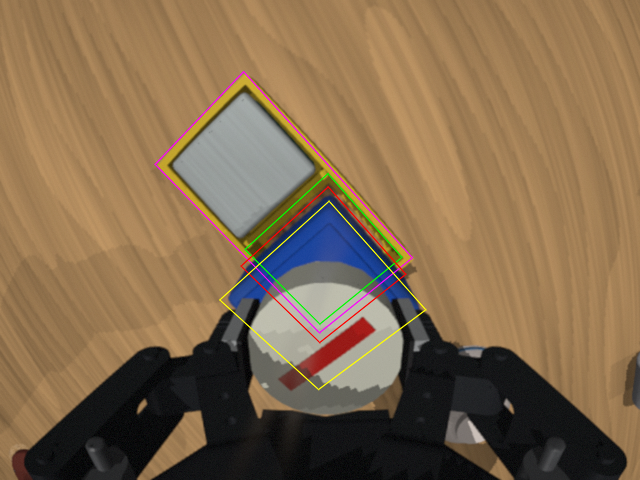

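Tray outline matches the rim in the wrist view, and the jar's predicted lower square matches the glass in the scene and top views to about 1 mm. Lowering.

Run:
```python
from h import *
arm.movel([550.1,190.1,100],R(-25.8),rate=60)
c=arm.movel([550.1,190.1,63.5],R(-25.8),rate=20,contact_N=6)
s=get_state();print(c,s['clock'],s['ee_pos'],s['gripper_width'],s['ft_force'],s['ft_torque'])
p=grab('scene'); im=p['pixels']; u,v=map(int,proj(p,(550,190,60))); cv2.imwrite('pics/e1.png',cv2.resize(im[v-80:v+80,u-110:u+110],None,fx=3.5,fy=3.5,interpolation=cv2.INTER_CUBIC))
p=grab('wrist');cv2.imwrite('pics/e2.png',p['pixels'])
```

```text
True 13.5 [550.61635287 190.20697152  65.50342141] 54.22563533047547 [-0.10511168  0.32794242  5.18211904] [0.00953075 0.03944746 0.02708178]
```

View pics/e1.png

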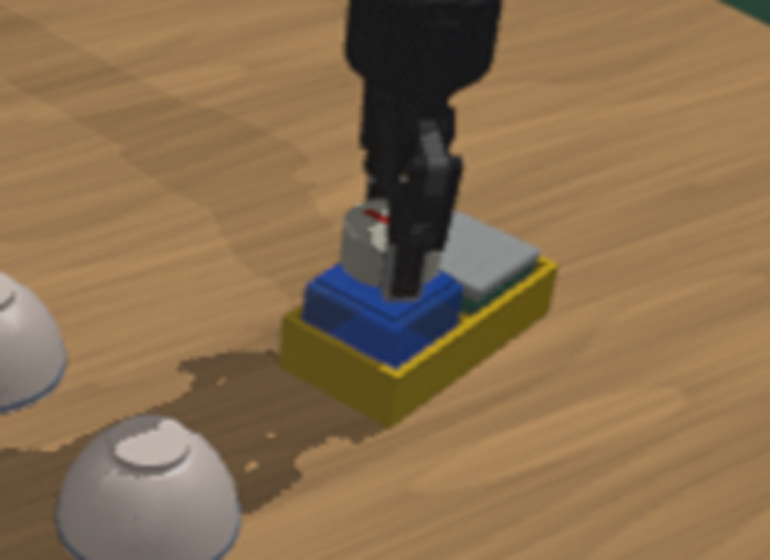

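View pics/e2.png

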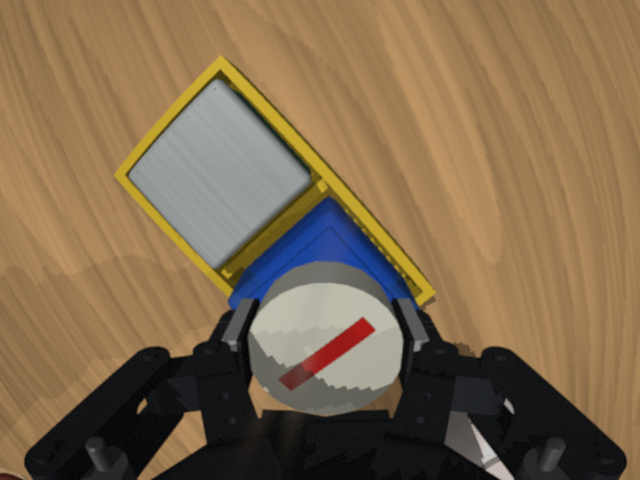

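The jar seated at TCP z = 65.5, which is the predicted height. In both views it stands square in the cork cell. I'll release it so it rests on its own, regrip, then turn.

Run:
```python
from h import *
arm.ungrasp(); arm.wait(.2)
s=get_state();print(s['clock'],s['ee_pos'],s['gripper_width'],s['ft_force'])
arm.movel([550.3,190.1,65],R(-25.8),rate=30)
arm.close()
s=get_state();print(s['clock'],s['ee_pos'],s['gripper_width'],s['ft_force'],s['ft_torque'])
pos=[550.3,190.1,65.3]
for a in (8,16,24):
    arm.movel(pos,R(-25.8+a),rate=30)
    s=get_state();y=s['tcp_rot'][:,1];print(a,s['clock'],np.round(s['ee_pos'],1),round(np.degrees(np.arctan2(y[1],y[0])),1),round(s['gripper_width'],1),np.round(s['ft_force'],1),np.round(s['ft_torque'],2),np.abs(s['joint_velocities']).max())
p=grab('wrist');cv2.imwrite('pics/f1.png',p['pixels'])
```

```text
14.2167 [548.98230454 189.37502184  63.63434352] 85.1637145970408 [ 0.23114511 -0.28073285  0.19747826]
14.8667 [550.51421858 190.13700169  65.4415683 ] 54.38357417949641 [-0.61285906 -0.48546225  3.29051902] [-0.07316607  0.16193422 -0.03722861]
8 15.1583 [550.5 190.   65.4] -18.0 54.3 [-0.6 -0.5  2.2] [-0.1   0.03  0.02] 0.39685403046399076
16 15.45 [551.  190.9  65.5] -10.1 54.6 [0.6 1.  1.5] [ 0.32 -0.25 -0.28] 0.38471027506256883
24 15.7417 [550.9 191.   65.5] -2.0 54.0 [2.7 2.5 1.4] [ 0.45 -0.33 -0.32] 0.3123978589031079
```

View pics/f1.png

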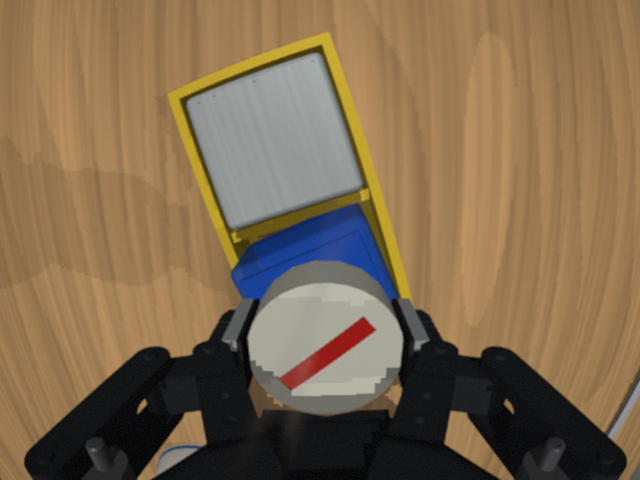

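The jar has braced against the cell walls with a slight twist, and the stripe hasn't moved relative to the fingers, so there's no slip. Continuing the turn.

Run:
```python
from h import *
pos=[550.6,190.5,65.5]
for a in (32,40,48,56,62,66,70,73):
    arm.movel(pos,R(-25.8+a),rate=30)
    s=get_state();y=s['tcp_rot'][:,1];print(a,round(s['clock'],2),np.round(s['ee_pos'],1),round(np.degrees(np.arctan2(y[1],y[0])),1),round(s['gripper_width'],1),np.round(s['ft_force'],1),np.round(s['ft_torque'],2),np.round(s['q'][6]))
p=grab('wrist');cv2.imwrite('pics/f2.png',p['pixels'])
```

```text
32 16.08 [550.7 191.   65.6] 6.0 54.3 [1.3 2.9 1. ] [ 0.51 -0.32 -0.33] -35.0
40 16.38 [550.6 191.1  65.6] 14.0 54.1 [1.6 3.2 0.9] [ 0.68 -0.31 -0.36] -29.0
48 16.67 [550.5 191.1  65.6] 22.0 54.1 [0.6 3.5 1.6] [ 0.71 -0.2  -0.33] -23.0
56 16.96 [550.4 191.1  65.6] 30.0 54.4 [0.  3.6 1.3] [ 0.89 -0.15 -0.35] -17.0
62 17.22 [550.3 191.   65.5] 36.0 54.2 [0.3 3.6 1.3] [ 0.94 -0.03 -0.28] -12.0
66 17.47 [550.3 191.   65.6] 40.0 54.4 [-0.8  4.6  3.1] [ 1.04  0.01 -0.39] -9.0
70 17.72 [550.2 191.   65.5] 44.1 54.5 [-1.3  4.8  1.9] [ 1.05  0.12 -0.4 ] -6.0
73 17.97 [550.2 191.   65.5] 47.1 54.3 [-1.4  5.3  2.7] [ 1.01  0.11 -0.44] -4.0
```

View pics/f2.png

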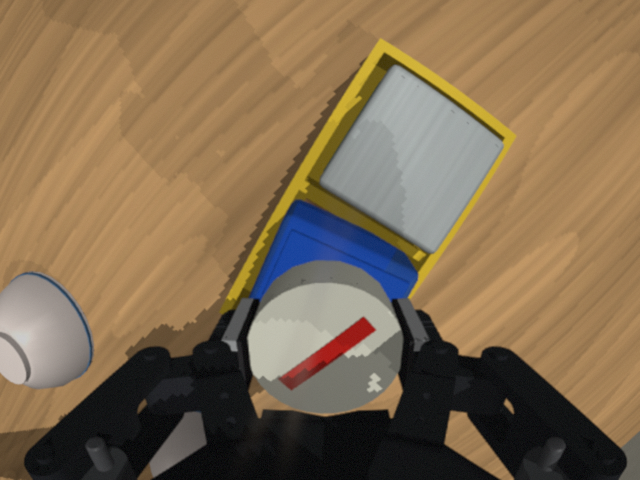

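Run:
```python
from h import *
def st(t):
    s=get_state();y=s['tcp_rot'][:,1];print(t,round(s['clock'],2),np.round(s['ee_pos'],1),round(np.degrees(np.arctan2(y[1],y[0])),1),round(s['gripper_width'],1),np.round(s['ft_force'],1),np.round(s['ft_torque'],2))
pos=np.array([550.4,190.8,65.5]);Rf=R(-25.8+77)
arm.movel(pos,Rf,rate=30); st('turn')
for dz in (2,4,6):
    c=arm.movel(pos+[0,0,dz],Rf,rate=20,contact_N=8); arm.wait(.1); st((dz,c))
    if c: break
p=grab('wrist');cv2.imwrite('pics/g1.png',p['pixels'])
p=grab('scene'); im=p['pixels']; u,v=map(int,proj(p,(550,190,60))); cv2.imwrite('pics/g2.png',cv2.resize(im[v-80:v+80,u-110:u+110],None,fx=3.5,fy=3.5,interpolation=cv2.INTER_CUBIC))
```

```text
turn 18.27 [550.1 191.   65.5] 51.1 54.1 [-1.1  4.3  1.9] [ 1.    0.18 -0.36]
(2, False) 18.62 [549.8 189.8  66.6] 51.2 54.6 [ 0.1  3.6 -5.4] [ 0.84  0.04 -0.39]
(4, False) 18.97 [549.6 188.9  68.5] 51.2 54.4 [-0.5  0.8 -8.1] [ 0.21  0.12 -0.3 ]
(6, False) 19.32 [551.5 191.1  72.8] 51.2 54.2 [0.8 0.2 0.5] [ 0.02 -0.05  0.04]
```

View pics/g1.png

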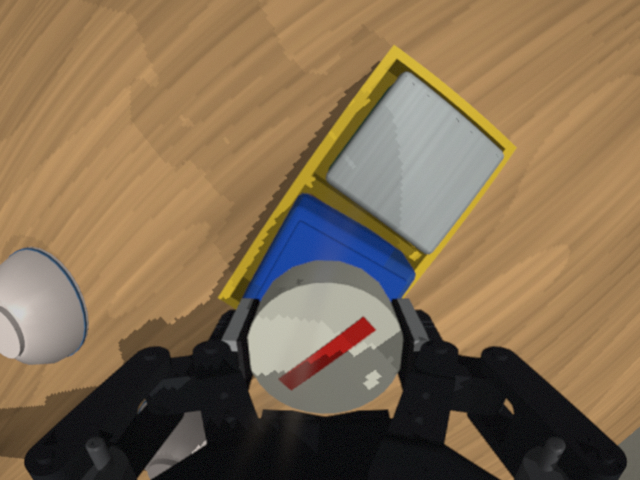

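View pics/g2.png

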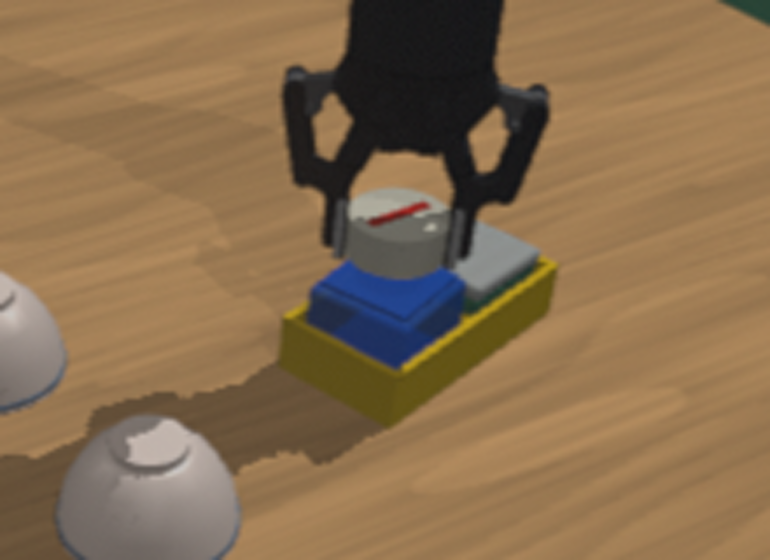

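Run:
```python
from h import *
def st(t):
    s=get_state();y=s['tcp_rot'][:,1];print(t,round(s['clock'],2),np.round(s['ee_pos'],1),round(np.degrees(np.arctan2(y[1],y[0])),1),round(s['gripper_width'],1),np.round(s['ft_force'],1),np.round(s['ft_torque'],2))
pos=np.array([550.5,190.5,72]);Rf=R(-25.8+77)
for z in (80,92,117):
    arm.movel([550.5,190.5,z],Rf,rate=40); st(z)
arm.wait(.5); st('end')
p=grab('wrist');cv2.imwrite('pics/h1.png',p['pixels'])
for n in('scene','top'):
    p=grab(n); im=p['pixels']; u,v=map(int,proj(p,(550,190,80))); cv2.imwrite(f'pics/h_{n}.png',cv2.resize(im[v-80:v+80,u-110:u+110],None,fx=3.5,fy=3.5,interpolation=cv2.INTER_CUBIC))
```

```text
80 19.78 [550.8 190.6  80.5] 51.2 54.4 [-0.2 -1.  -0.8] [ 0.04 -0.05  0.  ]
92 20.23 [550.7 190.6  92.3] 51.2 54.3 [-0.1 -0.6 -0.6] [0.05 0.06 0.01]
117 21.01 [550.4 190.4 116.9] 51.2 54.5 [-1.  -0.8 -0.5] [-0.03  0.04  0.02]
end 21.51 [550.5 190.5 116.9] 51.2 54.5 [ 0.  -0.1 -0.2] [ 0.02  0.02 -0.01]
```

View pics/h_scene.png

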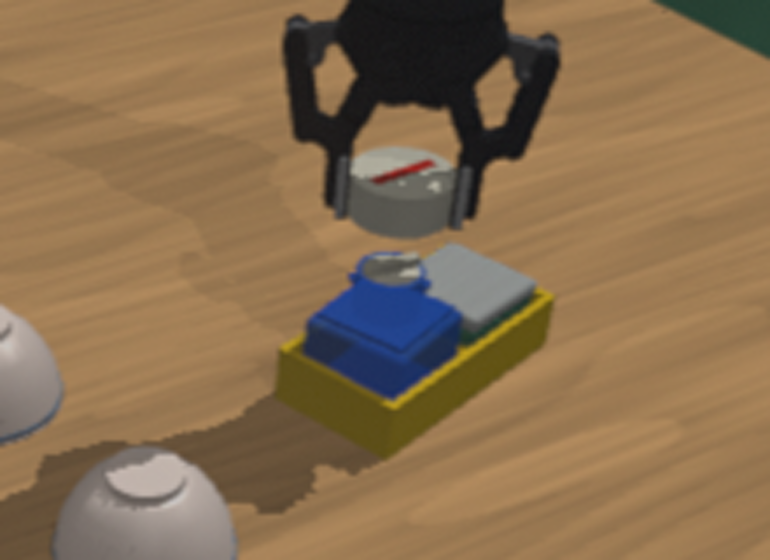

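View pics/h1.png

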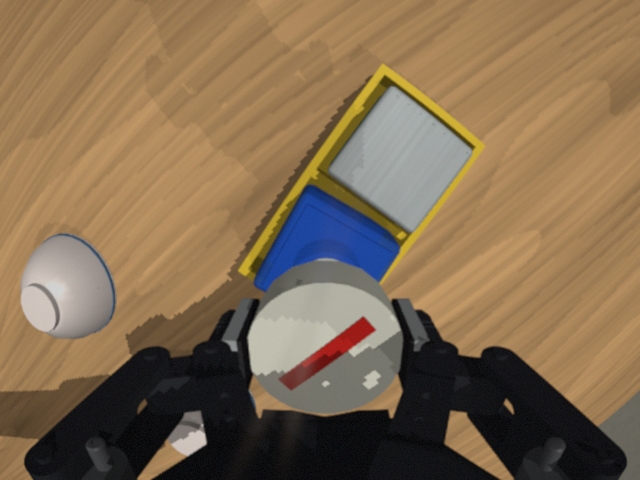

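View pics/h_top.png

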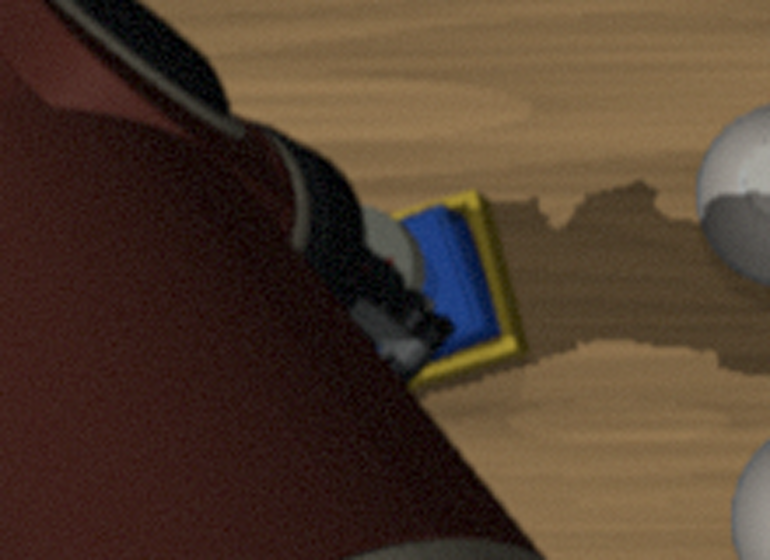

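Run:
```python
from h import *
p=grab('scene'); u0,v0=map(int,proj(p,(550,190,80)))
im=cv2.resize(p['pixels'][v0-80:v0+80,u0-110:u0+110],None,fx=3.5,fy=3.5,interpolation=cv2.INTER_CUBIC)
def d(x,y,z,r,col):
    q=np.array([proj(p,(x+r*np.cos(t),y+r*np.sin(t),z)) for t in np.linspace(0,6.28,60)]); q=(q+.5-[u0-110,v0-80])*3.5
    cv2.polylines(im,[np.round(q).astype(np.int32)],True,col,1,cv2.LINE_AA)
x,y=get_state()['ee_pos'][:2]
d(x,y,94,19,(0,255,0)); d(x,y,148.3,28,(0,0,255)); d(x,y,124.3,28,(0,255,255))
cv2.imwrite('pics/i.png',im)
```

```text
(no output)
```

View pics/i.png

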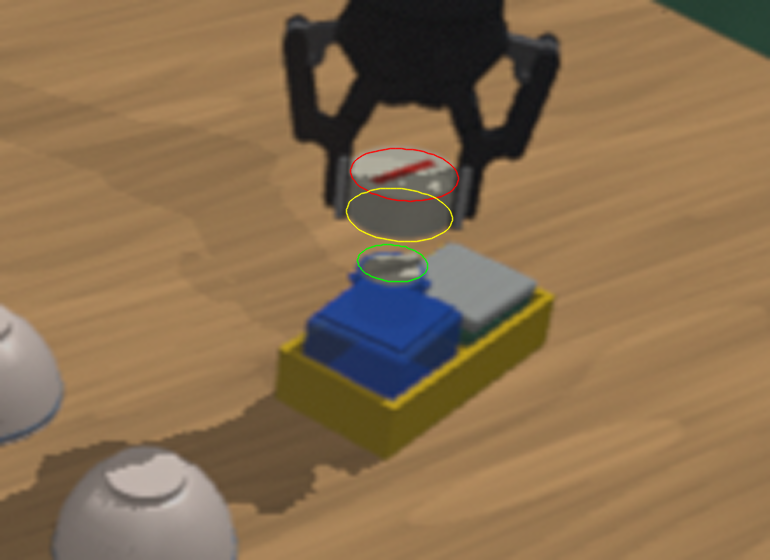

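The circles predicted for the cap top, cap rim and jar mouth fall on the real ones to within about 2 mm. The cap is level and coaxial with the jar, so I'm handing the job in.

```bash
python3 -c "
from h import *
print(get_state()['clock'],get_state()['gripper_width']);sign_off()"
```

```text
21.7083 54.052355429552236
the job is handed in; nothing more can be done
```

The jar is standing upright in the cork-pad cell of the tray, and I handed the job in with the arm still holding the unscrewed cap about 3 cm above its mouth. It took 21.7 s of the 48 s allowed.

- **Placing:** I lifted the closed jar by its cap and lined it up with the tray. I lowered it slowly until it touched down at the expected height, with about 5 N showing on the wrist. I then let go so it stood on its own, and gripped the cap again.
- **Unscrewing:** I turned the gripper 77° anticlockwise. The jar twisted slightly, then braced against the cell walls, and the cap did not slip in the fingers.
- **Lifting:** The first few millimetres of lift met up to about 8 N of resistance. The cap then popped free and the force fell to almost zero, and I raised it straight up.
- **Final checks:** In the scene view the jar sits at the same height in its cell as when I placed it. The cap is level, and its outline and the jar's mouth match the predicted positions to about 2 mm. The grip is steady at 54 mm.
- **Bystanders:** I kept the arm clear of the tin, both bowls and the ladle. The tin and bowls look unmoved in the later pictures. The ladle was not in the last close-ups, so I did not recheck it.
- **Not measured:** I could not read how far the cap turned on the jar. Allowing for the jar's twist and the free play, I estimate 1.15 to 1.25 rad. In the last top view the arm hid the mouth, so only the scene camera confirmed that the cap is directly above it.

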